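# Change over the pop-up bur stands

## Robot

A 7-joint arm with a two-finger parallel gripper is mounted at the origin on a cart in front of the work surface, level with it; the furniture and walls round the work are solid. World frame = base frame: x ahead of the robot, y to its left, z up, the work surface at z = 0. Lengths are in m, angles in degrees, forces in N, time in s.
With the tool pointing down it reaches from about 0.425 to 0.875 m from the base axis. Payload 4.7 kg.
Tool frame: the origin (TCP) lies on the centre line of the jaws, within the pads' length; the fingertips stand 25 mm ahead of it and the grasp point (between the pads) lies 6 mm ahead of it; z points along the fingers, y is the direction in which the jaws open and shut (so a half turn about z gives the same grasp; the last joint's range is limited). The gripper opens to 87 mm and grips with 3 to 60 N. Pads are 19 mm wide; open, the fingers measure 117 mm over their backs; the gripper's body (75 mm by 190 mm) begins 51 mm behind the grasp point.
Start: joints at [74.318, 18.392, -4.016, 83.108, 1.295, 78.541, -3.26], TCP at [0.184, -0.623, 0.248] pointing down, gripper open.
Joint ranges: [-163.93, 163.93], [-17.29, 119.83], [-79.2, 71.16], [3.27, 140.29], [-89.18, 269.18], [5.43, 117.66], [-154.24, 154.24]. Speed limits (degrees/s): [147.25, 147.25, 180, 180, 180, 180, 180].

## Interface

Orientations are given as [roll, pitch, yaw] about the fixed x, y, z axes, in that order (R = Rz(yaw) Ry(pitch) Rx(roll)).
In Python, from cell import env gives the robot as it stands.
- The arm moves only by the shell command python3 -m creep 'ROWS' [OPENING] [FORCE]. ROWS is JSON, a list of rows, each an object of numbers: "tx", "ty", "tz": the shift along the tool's x, y, z in m; "rx", "ry", "rz": the turn, a rotation vector about the tool's x, y, z in degrees. In form: [{"tx": .., "ty": .., "tz": .., "rx": .., "ry": .., "rz": ..}, ...]. A call has 1 to 20 rows; each row shifts and turns the commanded pose from where the row before left it, along the tool's axes as they then stand; what a row does not reach is not made up. A row lasts 1/8 s, in which the tool goes at most 62.5 mm and 10.7 degrees, less where a joint would pass 70% of its speed; a pose out of reach is approached as far as the arm can. A call is refused whole if a number of a shift passes 0.0625 or a number of a turn 10.7, either way. A call with a gripper value outside its range is refused whole. OPENING is the finger opening in m, from 0 to 0.087, set as the call begins (- or left out, the last holds). The fingers move at their own pace and stop on an object; FORCE is the grip in N (left out, the last holds). Time passes only in rows, so rows that do not move let the fingers close. It gives the time, the measured TCP pose, the force and the opening at its end, in the units of the state.
- env.get_obs(): the state, without advancing time (a new reading comes with each control period).
- env.read_camera(name): name is "scene" or "top" or "wrist"; returns a dict with "pixels" (400x640x3 uint8, red, green, blue), "intrinsics" (3x3 intrinsics, pixels), "R" (3x3) and "t" (3): a world point X has camera coordinates R X + t. Camera axes: x right, y down, z forward; pixel columns grow to the right and rows downward; lengths in m; the calibration is good to about 2 mm. A picture is of the moment at which its call begins. There is no depth.
- env.sign_off(): hands the job in, once; it reports no verdict.
The state is a dict: "time_s": time; "qpos": joint angles; "joint_velocities": joint speeds; "effort": joint torques, N m; "tool_pos": TCP position; "tool_rot": TCP orientation; "force": force on the tool from outside, world axes, zero at the start; "wrist_torque": the same for the moment, N m; "grip_width": finger opening in m.
Only numpy, scipy, OpenCV 4.12 (cv2) and the standard library are available. Lean on these libraries where they do the work, as an engineer would, in place of code of your own. Each camera call takes 0.05 s, during which the arm holds its last target.

## Task

Change over the pop-up bur stands on the worktop for the next patient: the one with the round cap was left open, so press it down until it latches shut, and press the shut one with the square cap so that it springs up and stays open. See that each has ended up as it should, pressing again if not, and leave the third stand, with the narrow bar-shaped cap, shut and unpressed.

Things in the scene. Friction and masses are not known exactly. Their poses are not given: they have to be found in the camera images.
- round_stand_cap (a point): Top centre of a white round cap 44 mm across, 14 mm thick, on an aluminium housing 60 x 60 x 70 mm fixed to the worktop (z = 0). Starts open. All three caps move only up and down, this point with them, z up: its height is 0.111 m open (burs show under the cap), 0.084 latched shut, 0.073 fully down on a rigid stop, 3 mm above the housing.
- square_stand_cap (a point): Top centre of a white square cap 40 x 40 mm, 14 mm thick, on an aluminium housing 60 x 60 x 70 mm fixed to the worktop (z = 0). Starts latched shut. Heights as for the round cap. All three latch push-push: press to below 0.076 m and let go to change open to shut or shut to open; a shorter press changes nothing.
- bar_stand_cap (a point): Top centre of a white bar-shaped cap 20 x 50 mm, 14 mm thick, on an aluminium housing 60 x 60 x 70 mm fixed to the worktop (z = 0). Starts latched shut; stays so. Heights and latch as for the others. On all three a damped spring pushes up with 2 N when open, 4 N fully down, plus 1 N per 40 mm/s of pressing speed.

How it is judged:
By the outcome, as a careful person would: the job done as asked, in the order asked, and still so for the second after the job is handed in, with the robot touching nothing.
It also fails if it takes over 40 s, if anything falls off the work surface, if the arm or the gripper's body presses on something with over 40 N, if the wrist force passes 120 N, or if a joint passes its speed limit or range.

## Working session

There is one attempt and no reset: what is moved stays moved. The work goes in short steps, Python scripts to look and compute and a shell command to move; the robot and the scene stay as the last step left them, time stands still between calls to the robot, and variables do not carry over. Pictures are saved under pics/ and viewed, and the job is handed in when it is done.

```bash
mkdir -p pics; ls; python3 - <<'E'
from cell import env
import cv2
o=env.get_obs()
for k in ("time_s","tool_pos","tool_rot","force","grip_width"): print(k,o[k])
for n in ("scene","top","wrist"):
    c=env.read_camera(n); cv2.imwrite(f"pics/{n}0.png",c["pixels"][:,:,::-1])
    print(n,c["intrinsics"],c["R"],c["t"])
E
```

```text
pics
time_s 0.0
tool_pos [ 0.18429002 -0.62280459  0.24644824]
tool_rot [-1.79889383e+02  6.33015422e-03  1.64883204e+01]
force [ 0.70710757 -0.00666666  0.51156581]
grip_width 0.08710561618697425
scene [[443.97461046   0.         322.52537111]
 [  0.         443.97461046 194.09338067]
 [  0.           0.           1.        ]] [[-0.5654317  -0.82476455 -0.00710175]
 [-0.61746052  0.42898803 -0.65932675]
 [ 0.5468359  -0.3684192  -0.75182298]] [0.57599413 0.29122972 0.81048612]
top [[433.13755744   0.         326.74116157]
 [  0.         433.13755744 201.95964939]
 [  0.           0.           1.        ]] [[ 0.00722315 -0.99995684  0.0058431 ]
 [-0.99804768 -0.00757163 -0.06199601]
 [ 0.06203758 -0.00538389 -0.99805929]] [0.30979831 0.53669454 0.98662698]
wrist [[308.09870382   0.         319.67075483]
 [  0.         308.09870382 197.90358171]
 [  0.           0.           1.        ]] [[ 0.28496321 -0.95853751 -0.00134658]
 [-0.92322432 -0.27484223  0.26854907]
 [-0.25778445 -0.07528341 -0.96326507]] [-0.64920221 -0.03259831  0.38985944]
```

View pics/scene0.png

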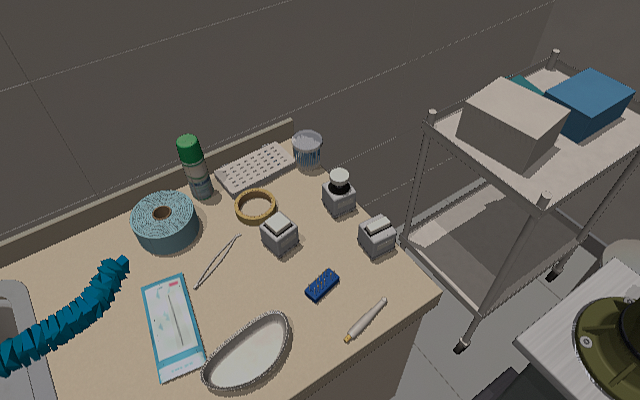

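View pics/top0.png

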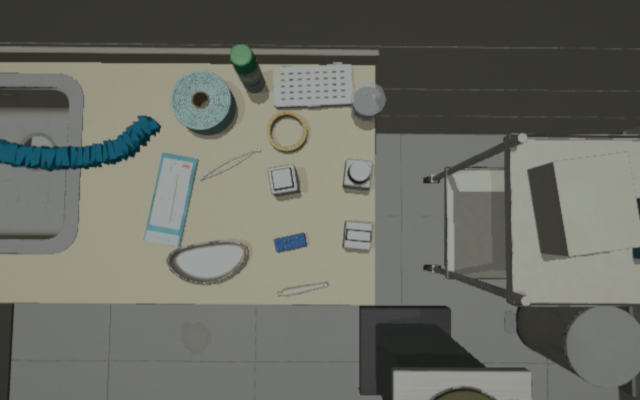

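View pics/wrist0.png

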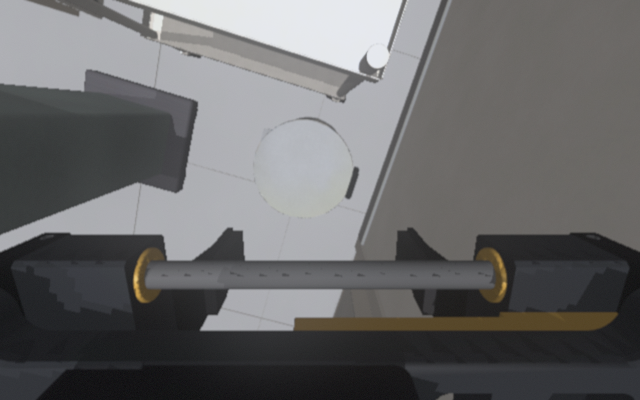

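Scene view: open round cap at (339,175), square cap at (279,224), bar cap at (378,226). Top view: round (359,172), square (283,179), bar (358,236). Next I measure them precisely.

```bash
cat > h.py <<'E'
import numpy as np, cv2
def ray(c,u,v):
    K,R,t=map(np.array,(c["intrinsics"],c["R"],c["t"]))
    d=R.T@np.linalg.solve(K,[u,v,1.]); return -R.T@t,d
def onz(c,u,v,z):
    o,d=ray(c,u,v); return o+d*(z-o[2])/d[2]
E
python3 - <<'E'
from cell import env
from h import *
pts={"scene":dict(round=(339,175,.111),sq=(279,224,.084),bar=(378,224,.084)),"top":dict(round=(359,172,.111),sq=(283,179,.084),bar=(358,236,.084))}
tiles=[]
for n in pts:
    c=env.read_camera(n); 
    for k,(u,v,z) in pts[n].items():
        print(n,k,onz(c,u,v,z).round(4))
        p=c["pixels"][v-25:v+25,u-25:u+25,::-1]
        g=p.min(2); 
        cv2.imwrite
        for th in (190,210,225):
            m=(g>th).astype(np.uint8); cs,_=cv2.findContours(m,0,2)
            cs=[q for q in cs if cv2.contourArea(q)>40]
            for q in cs:
                (a,b),(w,h),an=cv2.minAreaRect(q); print("  ",th,round(a+u-25,1),round(b+v-25,1),round(w,1),round(h,1),round(an), onz(c,a+u-25,b+v-25,z).round(4)[:2])
        tiles.append(cv2.resize(p,(250,250),interpolation=0))
cv2.imwrite("pics/t1.png",np.vstack([np.hstack(tiles[:3]),np.hstack(tiles[3:])]))
E
```

```text
scene round [0.5924 0.2481 0.111 ]
scene sq [0.5708 0.4141 0.084 ]
scene bar [0.4556 0.2482 0.084 ]
top round [0.5921 0.2469 0.111 ]
top sq [0.5792 0.4091 0.084 ]
top bar [0.4574 0.2465 0.084 ]
```

View pics/t1.png

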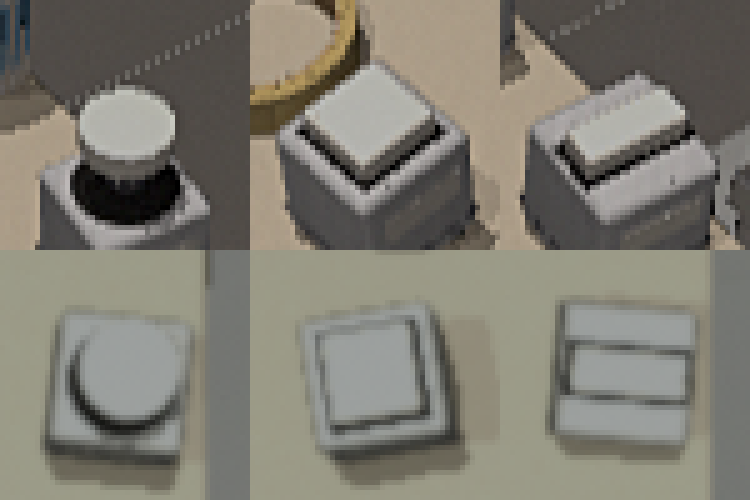

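```bash
python3 - <<'E'
from cell import env
from h import *
S=env.read_camera("scene");T=env.read_camera("top")
cv2.imwrite("pics/cs.png",cv2.resize(S["pixels"][30:290,400:640,::-1],None,fx=2.3,fy=2.3))
cv2.imwrite("pics/ct.png",cv2.resize(T["pixels"][120:400,380:640,::-1],None,fx=2.1,fy=2.1))
def tri(n,a,b):
    P=[np.array(c["intrinsics"])@np.c_[c["R"],c["t"]] for c in (S,T)]
    x=cv2.triangulatePoints(*P,np.array(a,float).reshape(2,1),np.array(b,float).reshape(2,1))[:,0]
    x=x[:3]/x[3]
    r=[ (p@np.r_[x,1]) for p in P]; r=[q[:2]/q[2] for q in r]
    print(n,x.round(4),np.round(r[0]-a,1),np.round(r[1]-b,1))
tri("round",(338.9,173.1),(359.9,170.1)); tri("sq",(277.5,222),(282.1,178.3)); tri("bar",(377.7,223.5),(358.5,235.1))
tri("postfar",(432,113),(517,138)); tri("postnear",(545,198),(517,300))
tri("can",(188,140),(242,53)); tri("cup",(307,136),(369,101))
for n,u,v,z in (("round",338.9,173.1,.111),("sq",277.5,222,.084),("bar",377.7,223.5,.084)): print(n,onz(S,u,v,z))
for n,u,v,z in (("round",359.9,170.1,.111),("sq",282.1,178.3,.084),("bar",358.5,235.1,.084)): print(n,onz(T,u,v,z))
E
```

```text
round [0.5962 0.2453 0.1119] [0.1 0. ] [-0.1 -0.1]
sq [0.5815 0.4118 0.0775] [0.1 0. ] [-0.1 -0. ]
bar [0.4594 0.2452 0.0794] [0.1 0. ] [-0.1 -0. ]
postfar [ 0.6756 -0.1127  0.0613] [-1.3  0. ] [1.1 1.1]
postnear [ 0.3166 -0.1058  0.0628] [-2.2  0.2] [1.6 1.8]
can [0.8233 0.486  0.1643] [-0.6 -0.1] [0.6 0.3]
cup [0.7494 0.2264 0.0979] [0.9 0.1] [-0.8 -0.6]
round [0.59710628 0.24498487 0.111     ]
sq [0.57695493 0.41404014 0.084     ]
bar [0.45698471 0.24785512 0.084     ]
round [0.59616842 0.24498318 0.111     ]
sq [0.58066908 0.4110315  0.084     ]
bar [0.4593715 0.2454301 0.084    ]
```

View pics/cs.png

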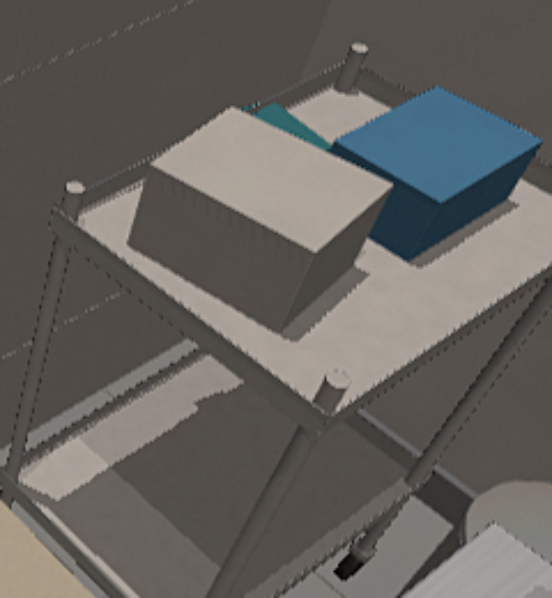

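View pics/ct.png

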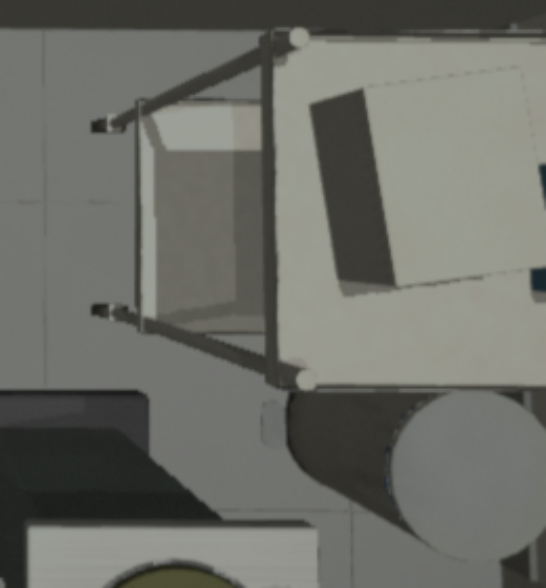

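```bash
python3 - <<'E'
from cell import env
from h import *
S=env.read_camera("scene");T=env.read_camera("top")
def tri(n,a,b):
    P=[np.array(c["intrinsics"])@np.c_[c["R"],c["t"]] for c in (S,T)]
    x=cv2.triangulatePoints(*P,np.array(a,float).reshape(2,1),np.array(b,float).reshape(2,1))[:,0]
    print(n,(x[:3]/x[3]).round(3))
tri("b1",(465.2,101.7),(552.9,162.9));tri("b2",(538.3,138.7),(569,256.7));tri("b3",(505.2,76.5),(627.6,151.9))
# blue box: assume heights, near corner of top (438,200)/(540,143)/(437,87)
for z in (.1,.2,.3):
  for u,v in ((438,200),(540,143),(437,87),(335,143)): print(z,onz(S,400+u/2.3,30+v/2.3,z).round(3))
  print("bottom?",onz(S,400+410/2.3,30+258/2.3,z-.15))
  print("stool",onz(T,380+388/2.1,120+460/2.1,z-.2).round(3),onz(T,380+470/2.1,120+392/2.1,z-.2).round(3))
E
```

```text
b1 [ 0.614 -0.16   0.115]
b2 [ 0.418 -0.186  0.121]
b3 [ 0.634 -0.324  0.115]
0.1 [ 0.406 -0.386  0.1  ]
0.1 [ 0.401 -0.571  0.1  ]
0.1 [ 0.536 -0.576  0.1  ]
0.1 [ 0.535 -0.381  0.1  ]
bottom? [ 0.43198578 -0.47748344 -0.05      ]
stool [ 0.197 -0.294 -0.1  ] [ 0.279 -0.396 -0.1  ]
0.2 [ 0.358 -0.239  0.2  ]
0.2 [ 0.353 -0.398  0.2  ]
0.2 [ 0.469 -0.403  0.2  ]
0.2 [ 0.468 -0.235  0.2  ]
bottom? [ 0.38877095 -0.34583227  0.05      ]
stool [ 0.222 -0.239  0.   ] [ 0.296 -0.332  0.   ]
0.3 [ 0.309 -0.092  0.3  ]
0.3 [ 0.305 -0.225  0.3  ]
0.3 [ 0.402 -0.229  0.3  ]
0.3 [ 0.401 -0.089  0.3  ]
bottom? [ 0.34555612 -0.2141811   0.15      ]
stool [ 0.247 -0.184  0.1  ] [ 0.314 -0.268  0.1  ]
```

```bash
python3 -m creep '[{"tx":0.06,"tz":-0.005,"rz":-5.3},{"tx":0.06,"tz":-0.005,"rz":-5.3},{"tx":0.06,"tz":-0.005,"rz":-5.3},{"tx":0.06,"tz":-0.005,"rz":-5.3}]' 0; python3 -c "
from cell import env
o=env.get_obs();print(o['qpos'],o['tool_pos'],o['tool_rot'],o['force'])"
```

```text
[74.31838016 18.39460859 -4.01697866 83.11215234  1.29422861 78.54024935
 -3.25905757] [ 0.18447741 -0.62325764  0.24751581] [-1.79998090e+02  1.86410272e-03  1.64921408e+01] [ 0.31501276  0.14332091 -0.28916347]$[0]: bad value
```

```bash
python3 -m creep '[{"tx":0.06,"ty":0,"tz":-0.005,"rx":0,"ry":0,"rz":-5.3},{"tx":0.06,"ty":0,"tz":-0.005,"rx":0,"ry":0,"rz":-5.3},{"tx":0.06,"ty":0,"tz":-0.005,"rx":0,"ry":0,"rz":-5.3},{"tx":0.06,"ty":0,"tz":-0.005,"rx":0,"ry":0,"rz":-5.3}]' 0; python3 -c "
from cell import env
o=env.get_obs();print(o['time_s'],o['qpos'],o['tool_pos'],o['tool_rot'],o['force'])"
```

```text
time_s: 0.95
tool_pos: [0.4034, -0.5237, 0.2677]
tool_rot: [180.0, -0.0, 37.8]
force: [-0.9, -0.2, -0.1]
grip_width: 0.0548
0.95 [ 60.11915202  19.81567755 -13.1998872   79.36927084   4.49330838
  81.29973819  -5.15341862] [ 0.40344686 -0.52368342  0.26770718] [ 1.79974048e+02 -1.88249371e-04  3.78498333e+01] [-0.85278625 -0.20799538 -0.11103369]
```

```bash
python3 -m creep '[{"tx":0.06,"ty":0,"tz":0,"rx":0,"ry":0,"rz":-5.3},{"tx":0.06,"ty":0,"tz":0,"rx":0,"ry":0,"rz":-5.3},{"tx":0.06,"ty":0,"tz":0,"rx":0,"ry":0,"rz":-5.3},{"tx":0.06,"ty":0,"tz":0,"rx":0,"ry":0,"rz":-5.3},{"tx":0.06,"ty":0,"tz":0,"rx":0,"ry":0,"rz":-5.3},{"tx":0.06,"ty":0,"tz":0,"rx":0,"ry":0,"rz":-5.3},{"tx":0.06,"ty":0,"tz":0,"rx":0,"ry":0,"rz":-5.3}]' 0; python3 -c "
from cell import env
o=env.get_obs();print(o['time_s'],o['qpos'],o['tool_pos'],o['tool_rot'],o['force'])"
```

```text
time_s: 1.82
tool_pos: [0.6477, -0.1907, 0.2675]
tool_rot: [180.0, 0.0, 74.9]
force: [1.7, -0.1, 0.0]
grip_width: 0.0001
1.825 [ 34.49064453  23.3607338  -28.06185386  76.63617418  10.84818616
  82.61044679  -8.04945193] [ 0.64765535 -0.19067027  0.26748748] [1.79977721e+02 3.98599293e-03 7.49445653e+01] [ 1.73057942 -0.12564994  0.03895341]
```

```bash
python3 -m creep '[{"tx":0.06,"ty":0,"tz":0,"rx":0,"ry":0,"rz":-5.3},{"tx":0.06,"ty":0,"tz":0,"rx":0,"ry":0,"rz":-5.3},{"tx":0.06,"ty":0,"tz":0,"rx":0,"ry":0,"rz":-5.3},{"tx":0.06,"ty":0,"tz":0,"rx":0,"ry":0,"rz":-5.3},{"tx":0.06,"ty":0,"tz":0,"rx":0,"ry":0,"rz":-5.3},{"tx":0.06,"ty":0,"tz":0,"rx":0,"ry":0,"rz":-5.3},{"tx":0.06,"ty":0,"tz":0,"rx":0,"ry":0,"rz":-5.3},{"tx":0,"ty":0,"tz":0,"rx":0,"ry":0,"rz":0},{"tx":0,"ty":0,"tz":0,"rx":0,"ry":0,"rz":0}]' 0; cat > st.py <<'E'
from cell import env
import numpy as np
def go(x,y,tip):
    o=env.get_obs();y_=np.radians(o["tool_rot"][2]);p=o["tool_pos"]
    dx,dy=x-p[0],y-p[1];c,s=np.cos(y_),np.sin(y_)
    print("t",o["time_s"],"pos",p.round(4),"rot",np.round(o["tool_rot"],2),"F",np.round(o["force"],1),"-> tx %.4f ty %.4f tz %.4f"%(dx*c+dy*s,dx*s-dy*c,p[2]-.025-tip))
E
python3 -c "
from st import *
go(.5965,.245,.12);print(env.get_obs()['qpos'].round(1))"
```

```text
time_s: 2.95
tool_pos: [0.6421, 0.2201, 0.2674]
tool_rot: [-180.0, 0.1, 111.9]
force: [0.6, -1.1, 1.1]
grip_width: 0.0007
t 2.95 pos [0.6421 0.2201 0.2674] rot [-1.7999e+02  7.0000e-02  1.1187e+02] F [ 0.6 -1.1  1.1] -> tx 0.0401 ty -0.0331 tz 0.1224
[  7.7  26.6 -41.3  75.6  17.3  84.  -10.5]
```

```bash
python3 -m creep '[{"tx":0.02,"ty":-0.0165,"tz":0.01,"rx":0,"ry":0,"rz":0},{"tx":0.02,"ty":-0.0165,"tz":0.04,"rx":0,"ry":0,"rz":0},{"tx":0,"ty":0,"tz":0.04,"rx":0,"ry":0,"rz":0},{"tx":0,"ty":0,"tz":0.02,"rx":0,"ry":0,"rz":0},{"tx":0,"ty":0,"tz":0.005,"rx":0,"ry":0,"rz":0},{"tx":0,"ty":0,"tz":0,"rx":0,"ry":0,"rz":0},{"tx":0,"ty":0,"tz":0,"rx":0,"ry":0,"rz":0}]' 0
python3 -c "
from st import *
import cv2
go(.5965,.245,.12)
s=env.read_camera('scene')['pixels'][90:250,240:440,::-1]
cv2.imwrite('pics/s2.png',cv2.resize(s,None,fx=4,fy=3.7))"
```

```text
time_s: 3.82
tool_pos: [0.5974, 0.2457, 0.1541]
tool_rot: [179.9, -0.0, 111.9]
force: [-0.1, 0.5, -0.3]
grip_width: 0.0005
t 3.825 pos [0.5974 0.2457 0.1541] rot [179.86  -0.   111.86] F [-0.1  0.5 -0.3] -> tx -0.0003 ty -0.0011 tz 0.0091
```

View pics/s2.png

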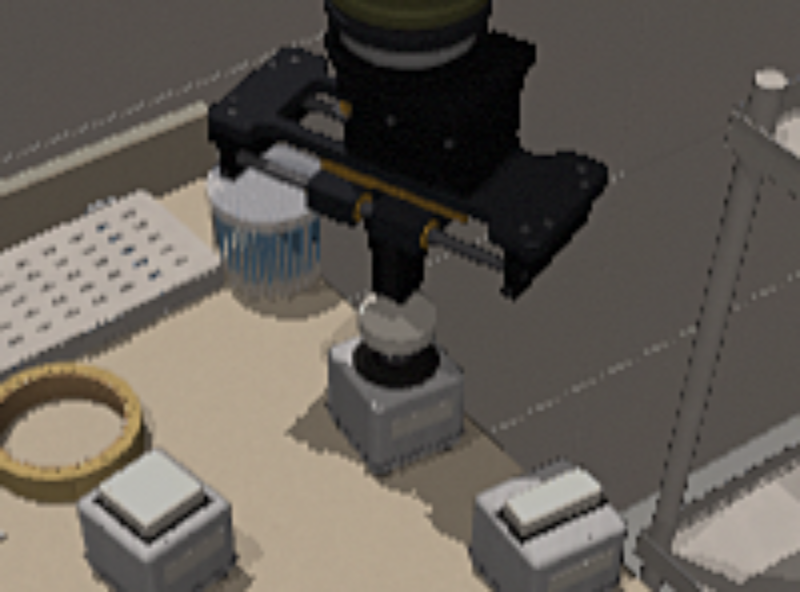

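The fingertips (around (395,295) in the crop) are centred over the open round cap. Pressing now, slowly near the end of travel.

```bash
python3 -m creep '[{"tx":0,"ty":-0.001,"tz":0.01,"rx":0,"ry":0,"rz":0},{"tx":0,"ty":0,"tz":0.01,"rx":0,"ry":0,"rz":0},{"tx":0,"ty":0,"tz":0.01,"rx":0,"ry":0,"rz":0},{"tx":0,"ty":0,"tz":0.01,"rx":0,"ry":0,"rz":0},{"tx":0,"ty":0,"tz":0.007,"rx":0,"ry":0,"rz":0},{"tx":0,"ty":0,"tz":0.004,"rx":0,"ry":0,"rz":0},{"tx":0,"ty":0,"tz":0.003,"rx":0,"ry":0,"rz":0},{"tx":0,"ty":0,"tz":0,"rx":0,"ry":0,"rz":0},{"tx":0,"ty":0,"tz":0,"rx":0,"ry":0,"rz":0}]' 0
python3 -c "
from st import *
go(.5965,.245,.073)"
```

```text
time_s: 5.0
tool_pos: [0.5956, 0.2451, 0.0985]
tool_rot: [180.0, -0.0, 111.9]
force: [-0.4, 0.9, 2.9]
grip_width: 0.0007
t 5.0 pos [0.5956 0.2451 0.0985] rot [179.97  -0.   111.89] F [-0.4  0.9  2.9] -> tx -0.0005 ty 0.0008 tz 0.0005
```

```bash
python3 -m creep '[{"tx":0,"ty":0,"tz":0.001,"rx":0,"ry":0,"rz":0},{"tx":0,"ty":0,"tz":0,"rx":0,"ry":0,"rz":0}]' 0;python3 -m creep '[{"tx":0,"ty":0,"tz":0.001,"rx":0,"ry":0,"rz":0},{"tx":0,"ty":0,"tz":0,"rx":0,"ry":0,"rz":0}]' 0
```

```text
time_s: 5.25
tool_pos: [0.5956, 0.2451, 0.0985]
tool_rot: [180.0, 0.0, 111.9]
force: [-0.6, -0.0, 8.1]
grip_width: 0.0005
time_s: 5.5
tool_pos: [0.5956, 0.2451, 0.0984]
tool_rot: [180.0, 0.1, 111.9]
force: [-2.8, -1.8, 12.7]
grip_width: 0.0004
```

The force climbs with no further travel, so the cap is on its stop. Releasing and checking.

```bash
python3 -m creep '[{"tx":0,"ty":0,"tz":-0.005,"rx":0,"ry":0,"rz":0},{"tx":0,"ty":0,"tz":-0.015,"rx":0,"ry":0,"rz":0},{"tx":0,"ty":0,"tz":-0.03,"rx":0,"ry":0,"rz":0},{"tx":0,"ty":0,"tz":-0.03,"rx":0,"ry":0,"rz":0},{"tx":0,"ty":0,"tz":0,"rx":0,"ry":0,"rz":0}]' 0
python3 -c "
from st import *
import cv2
go(.579,.412,.084)
s=env.read_camera('scene')['pixels'][90:250,240:440,::-1]
cv2.imwrite('pics/s3.png',cv2.resize(s,None,fx=4,fy=3.7))"
```

```text
time_s: 6.12
tool_pos: [0.5963, 0.2457, 0.1792]
tool_rot: [179.8, 0.0, 111.9]
force: [-0.5, 0.4, 0.5]
grip_width: 0.0004
t 6.125 pos [0.5963 0.2457 0.1792] rot [1.7978e+02 1.0000e-02 1.1189e+02] F [-0.5  0.4  0.5] -> tx 0.1608 ty 0.0459 tz 0.0702
```

View pics/s3.png

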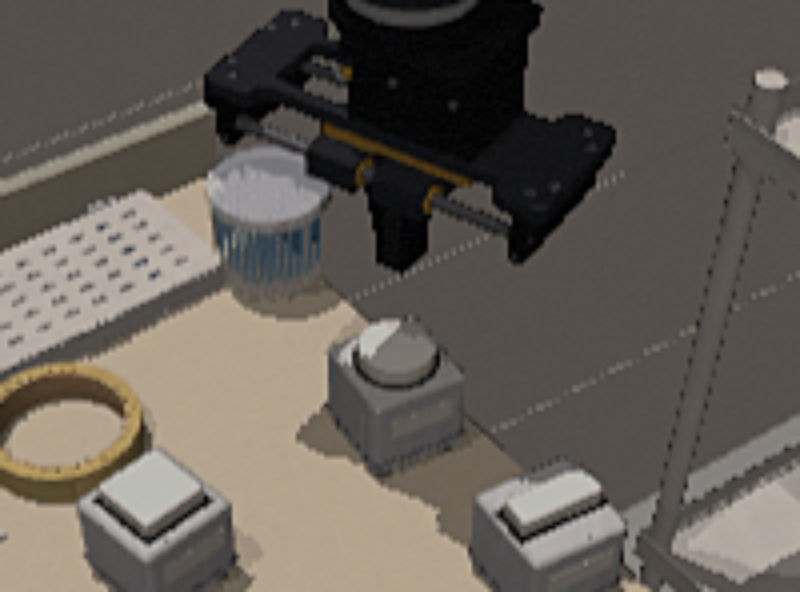

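The round cap now sits low at (398,350) with no burs showing, so it is shut. Moving to the square stand.

```bash
python3 -m creep '[{"tx":0.054,"ty":0.0155,"tz":0,"rx":0,"ry":0,"rz":0},{"tx":0.054,"ty":0.0155,"tz":0,"rx":0,"ry":0,"rz":0},{"tx":0.053,"ty":0.015,"tz":0.01,"rx":0,"ry":0,"rz":0},{"tx":0,"ty":0,"tz":0.03,"rx":0,"ry":0,"rz":0},{"tx":0,"ty":0,"tz":0.01,"rx":0,"ry":0,"rz":0},{"tx":0,"ty":0,"tz":0,"rx":0,"ry":0,"rz":0},{"tx":0,"ty":0,"tz":0,"rx":0,"ry":0,"rz":0}]' 0
python3 -c "
from st import *
import cv2
go(.579,.412,.084)
s=env.read_camera('scene')['pixels'][120:280,180:380,::-1]
cv2.imwrite('pics/s4.png',cv2.resize(s,None,fx=4,fy=3.7))"
```

```text
time_s: 7.05
tool_pos: [0.5792, 0.4106, 0.1274]
tool_rot: [179.9, 0.0, 111.8]
force: [0.1, -0.8, 1.2]
grip_width: 0.0002
t 7.05 pos [0.5792 0.4106 0.1274] rot [1.7994e+02 1.0000e-02 1.1178e+02] F [ 0.1 -0.8  1.2] -> tx 0.0013 ty 0.0004 tz 0.0184
```

View pics/s4.png

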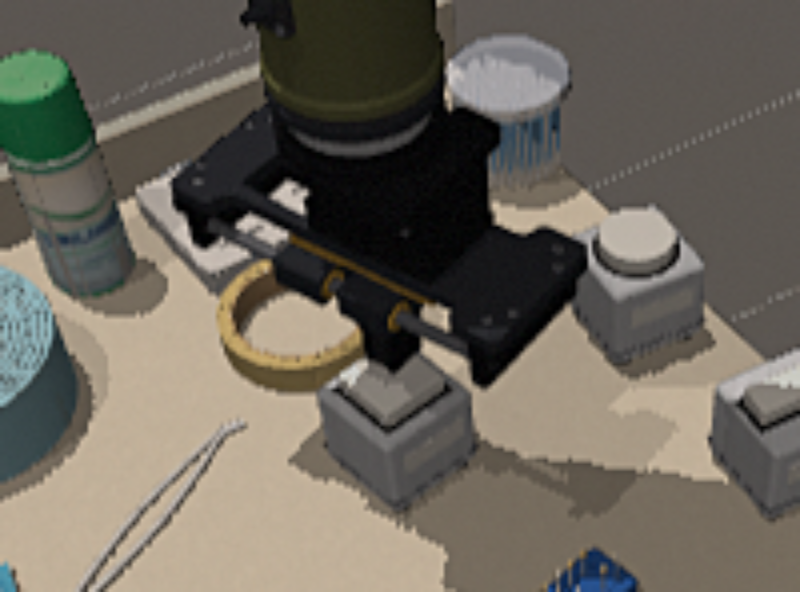

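Fingertips are centred over the square cap; pressing it to its stop.

```bash
python3 -m creep '[{"tx":0.001,"ty":0,"tz":0.01,"rx":0,"ry":0,"rz":0},{"tx":0,"ty":0,"tz":0.007,"rx":0,"ry":0,"rz":0},{"tx":0,"ty":0,"tz":0.005,"rx":0,"ry":0,"rz":0},{"tx":0,"ty":0,"tz":0.004,"rx":0,"ry":0,"rz":0},{"tx":0,"ty":0,"tz":0.003,"rx":0,"ry":0,"rz":0},{"tx":0,"ty":0,"tz":0.001,"rx":0,"ry":0,"rz":0},{"tx":0,"ty":0,"tz":0,"rx":0,"ry":0,"rz":0},{"tx":0,"ty":0,"tz":0,"rx":0,"ry":0,"rz":0}]' 0;python3 -m creep '[{"tx":0,"ty":0,"tz":0.001,"rx":0,"ry":0,"rz":0},{"tx":0,"ty":0,"tz":0,"rx":0,"ry":0,"rz":0}]' 0
```

```text
time_s: 8.1
tool_pos: [0.5777, 0.4123, 0.0985]
tool_rot: [180.0, 0.1, 111.9]
force: [-3.1, -3.9, 10.6]
grip_width: 0.0007
time_s: 8.35
tool_pos: [0.5777, 0.4123, 0.0984]
tool_rot: [180.0, 0.1, 111.9]
force: [-3.8, -4.4, 15.1]
grip_width: 0.0003
```

On the stop. Releasing, lifting clear, and waiting a moment before checking.

```bash
python3 -m creep '[{"tx":0,"ty":0,"tz":-0.005,"rx":0,"ry":0,"rz":0},{"tx":0,"ty":0,"tz":-0.015,"rx":0,"ry":0,"rz":0},{"tx":0,"ty":0,"tz":-0.03,"rx":0,"ry":0,"rz":0},{"tx":0,"ty":0,"tz":-0.05,"rx":0,"ry":0,"rz":0},{"tx":0,"ty":0,"tz":-0.06,"rx":0,"ry":0,"rz":0},{"tx":0,"ty":0,"tz":-0.03,"rx":0,"ry":0,"rz":0},{"tx":-0.06,"ty":-0.01,"tz":0,"rx":0,"ry":0,"rz":0},{"tx":-0.06,"ty":-0.01,"tz":0,"rx":0,"ry":0,"rz":0},{"tx":-0.06,"ty":-0.01,"tz":0,"rx":0,"ry":0,"rz":0},{"tx":-0.06,"ty":-0.01,"tz":0,"rx":0,"ry":0,"rz":0},{"tx":-0.06,"ty":-0.01,"tz":0,"rx":0,"ry":0,"rz":0},{"tx":-0.06,"ty":-0.01,"tz":0,"rx":0,"ry":0,"rz":0},{"tx":-0.06,"ty":-0.01,"tz":0,"rx":0,"ry":0,"rz":0},{"tx":0,"ty":0,"tz":0,"rx":0,"ry":0,"rz":0},{"tx":0,"ty":0,"tz":0,"rx":0,"ry":0,"rz":0},{"tx":0,"ty":0,"tz":0,"rx":0,"ry":0,"rz":0},{"tx":0,"ty":0,"tz":0,"rx":0,"ry":0,"rz":0}]' 0
python3 -c "
from st import *
import cv2
go(.579,.412,.084)
s=env.read_camera('scene')['pixels'][120:280,230:430,::-1]
cv2.imwrite('pics/s5.png',cv2.resize(s,None,fx=4,fy=3.7))
s=env.read_camera('top')['pixels'][130:270,240:400,::-1]
cv2.imwrite('pics/t5.png',cv2.resize(s,None,fx=4,fy=4))
"
```

```text
time_s: 10.48
tool_pos: [0.6691, -0.0013, 0.2858]
tool_rot: [180.0, -0.0, 112.1]
force: [-0.8, 0.3, -1.1]
grip_width: 0.0005
t 10.475 pos [ 0.6691 -0.0013  0.2858] rot [ 1.7998e+02 -1.0000e-02  1.1206e+02] F [-0.8  0.3 -1.1] -> tx 0.4169 ty 0.0717 tz 0.1768
```

View pics/s5.png

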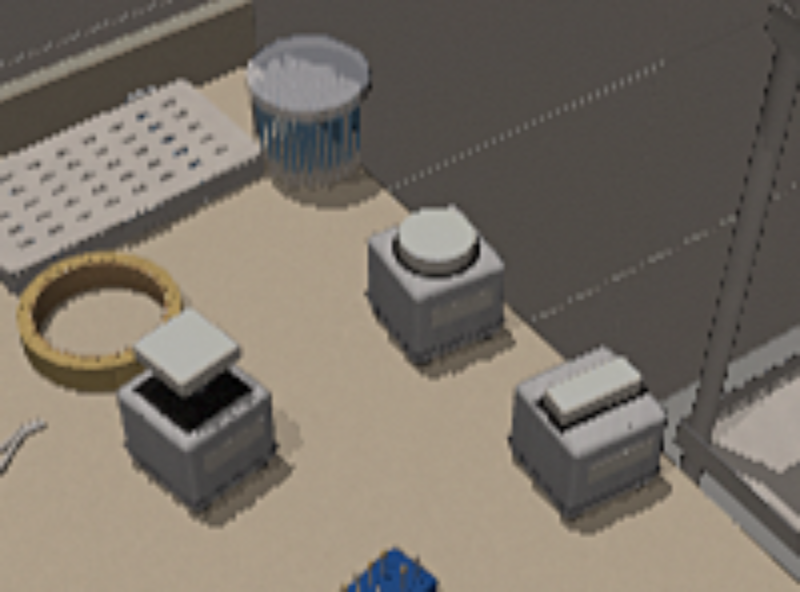

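View pics/t5.png

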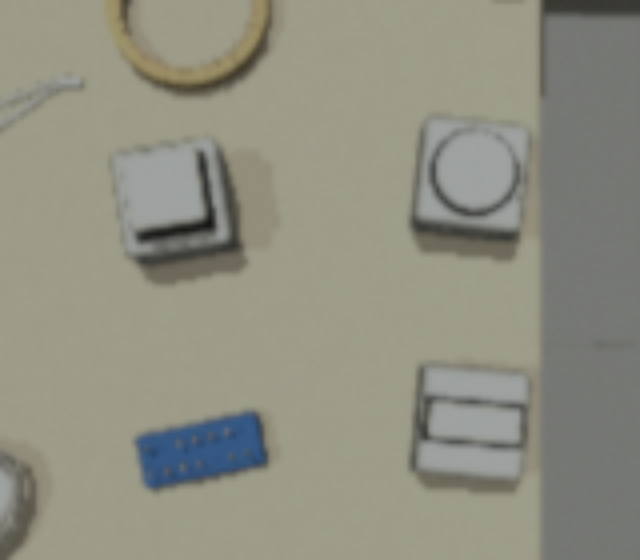

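The square cap is up at (188,350) with its well showing. The round cap at (437,237) and the bar cap at (595,390) are down. I'll check the heights once more after a short wait, to confirm they are stable.

```bash
python3 -m creep '[{"tx":0,"ty":0,"tz":0,"rx":0,"ry":0,"rz":0},{"tx":0,"ty":0,"tz":0,"rx":0,"ry":0,"rz":0},{"tx":0,"ty":0,"tz":0,"rx":0,"ry":0,"rz":0},{"tx":0,"ty":0,"tz":0,"rx":0,"ry":0,"rz":0},{"tx":0,"ty":0,"tz":0,"rx":0,"ry":0,"rz":0},{"tx":0,"ty":0,"tz":0,"rx":0,"ry":0,"rz":0},{"tx":0,"ty":0,"tz":0,"rx":0,"ry":0,"rz":0},{"tx":0,"ty":0,"tz":0,"rx":0,"ry":0,"rz":0}]' 0
python3 - <<'E'
from cell import env
import cv2,numpy as np
c=env.read_camera('scene');old=cv2.imread('pics/s5.png')
s=cv2.resize(c['pixels'][120:280,230:430,::-1],None,fx=4,fy=3.7)
print("change since",np.abs(s.astype(int)-old).mean(), (np.abs(s.astype(int)-old).max(2)>40).sum())
K,R,t=(np.array(c[k]) for k in("intrinsics","R","t"))
for n,x,y,seen in (("sq",.579,.412,(276.5,214.1)),("round",.5965,.245,(338.8,183.6)),("bar",.458,.2465,(377.5,224.5))):
    for z in(.084,.111):
        p=K@(R@[x,y,z]+t);print(n,z,(p[:2]/p[2]).round(1),"seen",seen)
E
```

```text
time_s: 11.58
tool_pos: [0.6693, -0.0034, 0.2855]
tool_rot: [-180.0, 0.0, 111.9]
force: [-0.6, 1.1, 0.5]
grip_width: 0.0006
change since 0.640308277027027 0
sq 0.084 [277.8 220.9] seen (276.5, 214.1)
sq 0.111 [276.7 212.7] seen (276.5, 214.1)
round 0.084 [338.8 181.7] seen (338.8, 183.6)
round 0.111 [339.1 173.3] seen (338.8, 183.6)
bar 0.084 [377.9 222.9] seen (377.5, 224.5)
bar 0.111 [379.1 214.6] seen (377.5, 224.5)
```

```bash
python3 -c "
from cell import env
print(env.sign_off())"
```

```text
the job is handed in; nothing more can be done
None
```

The changeover is done and handed in at about 11.6 s: the round stand is latched shut, the square stand is open, and the bar stand was never touched. Each took one press, round first and then square, with closed fingertips down to the rigid stop. The highest wrist force I read was about 16 N.

- **Heights:** in the last scene picture the round and bar caps match the shut height and the square cap the open height, each to within 2 pixels. Open and shut are about 8 pixels apart.
- **Stability:** the picture taken about 1 s later showed no change. The arm was then well clear of everything.
- **Checks that disagreed:** no stand check failed. My two camera views put the square cap 4–5 mm apart sideways, so I pressed between the two, and the close-up before pressing showed the fingertips centred. One early move was refused for leaving out row fields; it moved nothing.

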